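# Hang the magnifier next to the loupe

### The job

The blue loupe hangs out along the arm of the hook stand. First slide it along the arm, back until it is against the post or within a finger's width of it, keeping it on the hook; then take the orange-handled magnifier out of its wooden block and hang it by the slot in its handle on the same arm, in front of the loupe. Let go and leave both hanging straight and still, and leave the other things on the table where they are.

Things in the scene. Friction and masses are not known exactly. Their poses are not given: they have to be found in the camera images.
- hook: Steel hook stand, fixed. Origin: on the table, on the axis of the post (16 mm diameter, top 223 mm above the table). z is up. From the post a round level bar, 8 mm diameter, runs along the body's own -x, its axis 215 mm above the table, straight to 118 mm from the post's axis, where it bends up to the tip. Base plate 150 x 110 x 12 mm, from x = -105 to +45 mm.
- hook_tip (a point): Blunt upturned end of the hook's bar: centre of its rounded end (4 mm radius), 130 mm from the post's axis and 8 mm above the bar's axis, so that it reaches out to 134 mm and up to 12 mm above the bar's axis.
- loupe: Round black loupe with blue handle, about 70 g, loose, hanging handle up on the bar by the slot in its handle. Origin: lowest point of the lens ring, mid-thickness; z up along the handle, x the thin direction (along the bar), y its width. Ring 52 mm diameter, 10 mm thick; handle 28 mm wide, 8 mm thick, top at z = 140 mm. It slides along the bar when its handle is pushed near the bar.
- loupe_eye (a point): Centre of the slot through the loupe's handle, 120 mm above its origin. The slot runs through along x, 18 mm wide and 26 mm high, its upper corners bevelled by 5 mm; 7 mm of handle above it, 5 mm on each side. Hanging, this point is 9 mm below the axis of the bar.
- magnifier: Magnifier, about 100 g, loose, standing in the wooden block, orange handle up. Origin: centre of the lower edge of its black lens frame; z up along the handle, x the thin direction, y its width. Frame 76 wide, 52 high, 9 mm thick; handle 30 wide (y), 10 mm thick, solid from z = 52 to 127 mm, then the slot, top at z = 160 mm. Held across its width, the slot stays open between the fingers.
- magnifier_eye (a point): Centre of the slot through the magnifier's handle, 140 mm above its origin. The slot runs through along x, 18 mm wide and 26 mm high, its upper corners bevelled by 5 mm; 7 mm of handle above it, 6 mm on each side. Hanging on the bar, this point is 9 mm below the axis of the bar.
- holder: Wooden block 72 x 110 x 42 mm, fixed to the table, with an open-topped slot 12 x 80 mm (long side along y), 32 mm deep, in which the magnifier stands. Origin: centre of the underside; its axes are parallel to those of the standing magnifier.
- lens_cap: Black disc, 54 mm diameter, 8 mm high, lying loose on the table; origin at the centre of the underside. To be left alone.
- stand_loupe: Small clear standing loupe, 38 mm diameter, 40 mm high, loose; origin at the centre of the underside. To be left alone.
- carton: Brick-pink carton with pale bands, 60 x 90 x 45 mm, loose; origin at the centre of the underside. To be left alone.
Things that resemble listed ones, but are neither listed nor needed, are in the scene too. Of the things like the magnifier, leave any that is yellow; of the rest the larger one is meant.

How it is judged:
On the way, in this order (a step that is already met when the one before it is completed fails the run):
1. the loupe, still on the bar, is slid back towards the post (x of loupe_eye in the frame of hook between -0.032 and 0 m and y of loupe_eye in the frame of hook between -0.012 and 0.012 m and z of loupe_eye in the frame of hook between 0.196 and 0.214 m), for 0.2 s.
2. the magnifier hangs on the bar, let go (x of magnifier_eye in the frame of hook between -0.122 and -0.015 m and y of magnifier_eye in the frame of hook between -0.012 and 0.012 m and z of magnifier_eye in the frame of hook between 0.196 and 0.214 m and contact force between magnifier and the fingers below 0.1 N and contact force between magnifier and hook above 0.2 N), for 0.2 s.
At the end, for the whole second after the job is handed in: Both hang on the bar by their slots, within 0.2 rad of upright, slower than 0.05 m/s: the loupe with its slot centre within 32 mm of the post's axis, the magnifier in front of it, short of the bent tip, slot centre within 12 mm sideways and 9 mm in height of the hanging place, not touched (all of step 1 and all of step 2 and angle between each of loupe, magnifier's own z axis and vertical below 0.2 rad and linear speed of each of loupe, magnifier below 0.05 m/s).
It fails at once if the loupe comes off the hook (z of loupe_eye in the frame of hook below 0.185 m or x of loupe_eye in the frame of hook below -0.128 m).
It fails at once if the lens cap is moved by more than 30 mm (distance of lens_cap from where it was at the start of the episode above 0.03 m).
It fails at once if the stand loupe is moved by more than 30 mm (distance of stand_loupe from where it was at the start of the episode above 0.03 m).
It fails at once if the carton is moved by more than 30 mm (distance of carton from where it was at the start of the episode above 0.03 m).
It also fails if it takes over 72 s, if anything falls off the work surface, if the arm or the gripper's body presses on something with over 40 N, if the wrist force passes 120 N, or if a joint passes its speed limit or range.

### The arm

A 6-joint arm with a two-finger parallel gripper is mounted at the origin on the work surface. World frame = base frame: x ahead of the robot, y to its left, z up, the work surface at z = 0. Lengths are in m, angles in rad, forces in N, time in s.
With the tool pointing down it reaches from about 0.25 to 0.775 m from the base axis. Payload 8.9 kg.
Tool frame: the origin (TCP) lies on the mounting face of the last link; the fingertips stand 173 mm ahead of it and the grasp point (between the pads) lies 155 mm ahead of it (bot.hold_point_z is the distance from the TCP to the grasp point, in m); z points along the fingers, y is the line along which they close (so a half turn about z gives the same grasp; the last joint's range is limited). The gripper opens to 85 mm and grips with 20 to 120 N. Pads are 22 mm wide; open, the fingers measure 114 mm over their backs; the gripper's body (76 mm by 85 mm) begins 54 mm behind the grasp point. The pads swing forward as they close: fully open they stand 13 mm farther back than shut.
Start: joints at [-1.294, 0.291, -0.153, 1.127, 0, 1.431], TCP at [0.212, -0.48, 0.405] pointing down, gripper open.
Joint ranges: [-2.52, 2.52], [-0.91, 1.74], [-1.3, 1.37], [-1.96, 2.02], [-1.52, 1.47], [-3.14, 3.14]. Speed limits (rad/s): [2.22, 2.22, 2.79, 3.14, 3.14, 3.14].

### API

Orientations are given as [roll, pitch, yaw] about the fixed x, y, z axes, in that order (R = Rz(yaw) Ry(pitch) Rx(roll)).
In Python, from cell import bot gives the robot as it stands. The module is installed in compiled form; this text tells all that it offers.
- The arm moves only by the tool apply_moves, never from a script. Its argument "targets" is a list of rows, each a list of 6 numbers: the shift along the tool's x, y, z in cm, then the turn, a rotation vector about the tool's x, y, z in degrees. A call has 1 to 20 rows; each row is the pose to reach, as a shift and turn from the pose commanded when the call began, along the tool's axes at that moment; what a row does not reach only later rows make up. A row lasts 1/10 s, in which the tool goes at most 50 mm and 8.59 degrees, less where a joint would pass 70% of its speed; a pose out of reach is approached as far as the arm can. A call with a gripper value outside its range is refused whole. "fingers" is the gripper command: -1 is fully open, 1 is shut, values between are in proportion, set as the call begins (left out, the last holds). The fingers move at their own pace and stop on an object; "force" is the grip in N (left out, the last holds). Time passes only in rows, so rows that repeat a pose let the fingers close. It gives the time, the measured TCP pose, the force, the opening and the grip force at its end, in the units of the state.
- bot.state(): the state, without advancing time (a new reading comes with each control period).
- bot.camera(name): name is "scene" or "top"; returns the picture (384x512x3 uint8, blue, green, red); there is no depth.
- bot.calibration(name): a dict with "mtx" (3x3 intrinsics, pixels), "R" (3x3) and "t" (3): a world point X has camera coordinates R X + t. Camera axes: x right, y down, z forward; pixel columns grow to the right and rows downward; lengths in m; the calibration is good to about 2 mm. A picture is of the moment at which its call begins. calibration takes no time and is no camera call.
- bot.sign_off(): hands the job in; it is judged then, once.
The state is a dict: "time_s": time; "joint_positions": joint angles; "dq": joint speeds; "effort": joint torques, N m; "eef_pos": TCP position; "ee_rot": TCP orientation; "force": force on the tool from outside, world axes, zero at the start; "wrist_torque": the same for the moment, N m; "gripper_width": finger opening in m; "grasp_force": force on a finger pad.
Only numpy, scipy, OpenCV 4.12 (cv2) and the standard library are available. Lean on these libraries where they do the work, as an engineer would, in place of code of your own. Each camera call takes 0.05 s, during which the arm holds its last target. There are 200 camera calls.

## Working session

There is one attempt and no reset: what is moved stays moved. The work goes in short steps, Python scripts to look and compute and a tool call to move; the robot and the scene stay as the last step left them, time stands still between calls to the robot, and variables do not carry over. Pictures are saved under pics/ and viewed, at most 10 in all, crops included, and the job is handed in when it is done.

Besides the shell and the picture viewer there is one more tool, called after "Request:" as name([rows], argument=value, ...), one row to a line, values as JSON. apply_moves: Moves the arm, as the interface text tells. Its arguments: {"type":"object","properties":{"targets":{"type":"array","items":{"type":"array","items":{"type":"number"}}},"fingers":{"type":"number"},"force":{"type":"number"}},"required":["targets"]}

```bash
mkdir -p pics
python3 - <<'E'
from cell import bot
import cv2
for n in("scene","top"):
    cv2.imwrite(f"pics/{n}0.png",cv2.resize(bot.camera(n),None,fx=1.5,fy=1.5,interpolation=cv2.INTER_CUBIC))
    c=bot.calibration(n);print(n,c["mtx"].round(1).tolist(),c["R"].round(3).tolist(),c["t"].round(3).tolist())
s=bot.state();print({k:s[k] for k in("time_s","eef_pos","ee_rot","gripper_width")},bot.hold_point_z)
E
```

```text
scene [[449.9, 0.0, 255.7], [0.0, 449.9, 182.1], [0.0, 0.0, 1.0]] [[-0.668, 0.744, -0.002], [0.635, 0.569, -0.523], [-0.388, -0.35, -0.852]] [0.413, -0.272, 1.236]
top [[363.5, 0.0, 258.2], [0.0, 363.5, 193.3], [0.0, 0.0, 1.0]] [[-0.016, -0.999, -0.032], [-0.99, 0.02, -0.14], [0.141, 0.029, -0.99]] [-0.019, 0.59, 0.957]
{'time_s': 0.1, 'eef_pos': array([ 0.21201217, -0.48009198,  0.40420187]), 'ee_rot': array([-3.14046652e+00, -1.48410997e-04,  4.15803185e-01]), 'gripper_width': 0.08529338973429079} 0.1547
```

View pics/scene0.png

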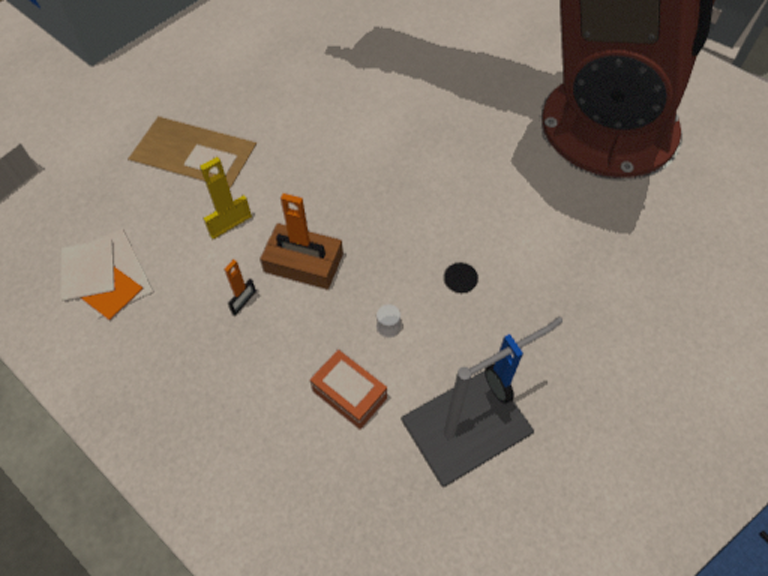

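View pics/top0.png

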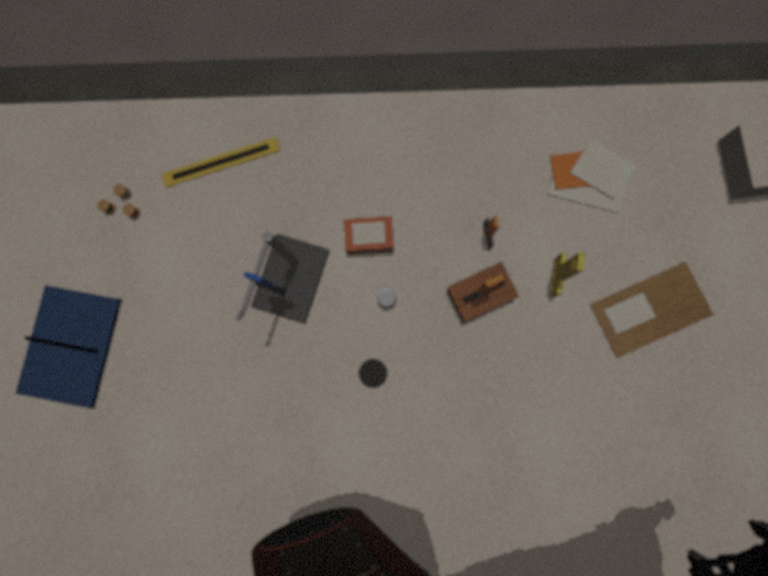

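The scene view (768 px wide) shows three magnifier-like things: a yellow one at (222,198), a small orange one at (240,287), and a larger orange-handled one in the wooden block at (298,228). The last fits: it isn't yellow, it's the larger of the rest, and it stands in the block. The hook post top is at (463,373), the bar tip at (560,320), and the loupe's handle is on the bar at (510,345). I'll confirm with an enlarged crop.

Run:
```python
from cell import bot
import cv2,numpy as np
s=bot.camera("scene");t=bot.camera("top")
cv2.imwrite("pics/raw_s.png",s);cv2.imwrite("pics/raw_t.png",t)
# crops 100x75 at 4x -> 400x300 each
def c(im,x,y): return cv2.resize(im[y:y+75,x:x+100],None,fx=4,fy=4,interpolation=cv2.INTER_CUBIC)
o=np.vstack([np.hstack([c(s,145,120),c(s,285,205)]),np.hstack([c(t,270,160),c(t,135,145)])])
cv2.imwrite("pics/crop1.png",np.clip(o*1.4,0,255).astype('uint8'))
```

```text
(no output)
```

View pics/crop1.png

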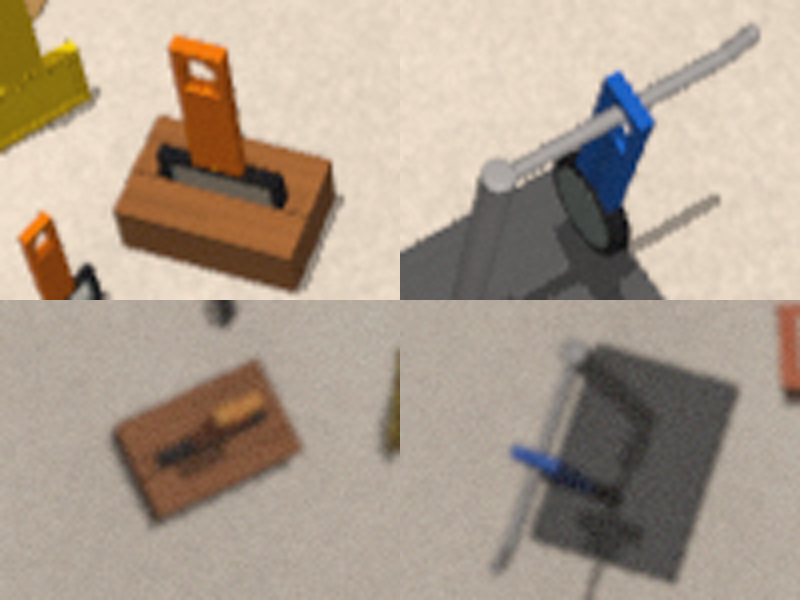

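The crop confirms it: the large orange handle with its open slot stands in the block at crop (205,105). The loupe hangs about mid-bar, with its handle top at crop (633,98).

```bash
cat > h.py <<'E'
import numpy as np
from cell import bot
from scipy.spatial.transform import Rotation as Ro
def onz(n,uv,z):
    c=bot.calibration(n);K,R,t=c["mtx"],np.array(c["R"]),np.array(c["t"])
    d=R.T@np.linalg.solve(K,[uv[0],uv[1],1]);o=-R.T@t
    return (o+d*(z-o[2])/d[2]).round(4)
def proj(n,X):
    c=bot.calibration(n);p=c["mtx"]@(np.array(c["R"])@np.array(X)+c["t"]);return (p[:2]/p[2]).round(1)
def totool(tcp,yaw=None):   # shift in cm / turn in deg for a downward tool at TCP tcp, yaw
    s=bot.state();R=Ro.from_euler('xyz',s["ee_rot"])
    d=R.inv().apply(np.array(tcp)-s["eef_pos"])*100
    w=np.zeros(3) if yaw is None else np.degrees((R.inv()*Ro.from_euler('xyz',[np.pi,0,yaw])).as_rotvec())
    return d.round(2),w.round(1)
E
python3 - <<'E'
from h import *
S=lambda x,y,q:((x-400*(q))/4+(285 if q else 145),y/4+(205 if q else 120))
T=lambda x,y,q:((x-400*q)/4+(135 if q else 270),(y-300)/4+(145 if q else 160))
ps=onz("scene",S(497,175,1),.223);pt=onz("top",T(573,353,1),.223);print("post",ps,pt)
ts=onz("scene",S(752,35,1),.225);tt=onz("top",T(498,570,1),.225);print("tip",ts,tt)
for a,b in((ps,ts),(pt,tt)): d=b-a;print("len",np.hypot(*d[:2]),"bar az",np.degrees(np.arctan2(d[1],d[0])))
print("loupe top",onz("scene",S(633,98,1),.226), onz("top",T(540,458,1),.226))
print("mag top",onz("scene",S(200,43,0),.170),onz("top",T(240,405,0),.170))
print("mag top edge L,R",onz("scene",S(173,39,0),.170),onz("scene",S(227,48,0),.170))
for p in((160,117),(332,160),(298,250),(117,210)): print("blk s",onz("scene",S(*p,0),.042))
for p in((115,430),(257,360),(300,450),(157,520)): print("blk t",onz("top",T(*p,0),.042))
E
```

```text
post [0.6521 0.1486 0.223 ] [0.6487 0.1464 0.223 ]
tip [0.5292 0.1903 0.225 ] [0.5249 0.1862 0.225 ]
len 0.1297817398558056 bar az 161.25791300081156
len 0.13004030144535964 bar az 162.17811491440256
loupe top [0.5879 0.1701 0.226 ] [0.5877 0.1635 0.226 ]
mag top [ 0.5819 -0.2024  0.17  ] [ 0.5851 -0.2048  0.17  ]
mag top edge L,R [ 0.5895 -0.2148  0.17  ] [ 0.5749 -0.1896  0.17  ]
blk s [ 0.5765 -0.2635  0.042 ]
blk s [ 0.5307 -0.1661  0.042 ]
blk s [ 0.5882 -0.1378  0.042 ]
blk s [ 0.6383 -0.2341  0.042 ]
blk t [ 0.5898 -0.1408  0.042 ]
blk t [ 0.6363 -0.2394  0.042 ]
blk t [ 0.5735 -0.2657  0.042 ]
blk t [ 0.5277 -0.1672  0.042 ]
```

The hook's post is at about (0.650, 0.147) and the bar points to azimuth 162°. The loupe is about 65 mm out along it. The magnifier is at (0.583, −0.202), with its width along azimuth 115°. My plan is to grip the loupe lightly across its width at slot height and slide it back.

```bash
cat >> h.py <<'E'
P=np.array([.6505,.1475]);U=np.array([-.949,.314]);YH=np.radians(161.7)
def bar(s,z): return [*(P+U*s),z]
E
python3 -c "
from h import *
print(totool(bar(.065,.43),YH))"
```

```text
(array([ 60.64, -44.07,  -2.52]), array([-0.000e+00, -1.000e-01, -1.379e+02]))
```

Request:
apply_moves([
  [30, -22, -2.5, 0, 0, -69],
  [30, -22, -2.5, 0, 0, -69],
  [30, -22, -2.5, 0, 0, -69],
  [30, -22, -2.5, 0, 0, -69],
  [30, -22, -2.5, 0, 0, -69],
  [30, -22, -2.5, 0, 0, -69],
  [30, -22, -2.5, 0, 0, -69],
  [30, -22, -2.5, 0, 0, -69],
  [60.6, -44.1, -2.5, 0, 0, -138],
  [60.6, -44.1, -2.5, 0, 0, -138],
  [60.6, -44.1, -2.5, 0, 0, -138],
  [60.6, -44.1, -2.5, 0, 0, -138],
  [60.6, -44.1, -2.5, 0, 0, -138],
  [60.6, -44.1, -2.5, 0, 0, -138],
  [60.6, -44.1, -2.5, 0, 0, -138],
  [60.6, -44.1, -2.5, 0, 0, -138],
  [60.6, -44.1, -2.5, 0, 0, -138],
  [60.6, -44.1, -2.5, 0, 0, -138],
  [60.6, -44.1, -2.5, 0, 0, -138],
  [60.6, -44.1, -2.5, 0, 0, -138],
], fingers=-1, force=20)

```text
time_s: 2.2
eef_pos: [0.588, 0.1669, 0.43]
ee_rot: [-3.141, 0.0, 2.822]
force: [-0.9, -0.2, 0.3]
gripper_width: 0.0855
grasp_force: 0.0
```

```bash
python3 -c "
from h import *
import cv2
print(bot.state()['eef_pos'],bot.state()['time_s'],totool(bar(.065,.355),YH))
def c(im,x,y): return cv2.resize(im[y:y+120,x:x+80],None,fx=5,fy=5,interpolation=cv2.INTER_CUBIC)
o=np.hstack([c(bot.camera('scene'),290,160),c(bot.camera('top'),130,120)])
cv2.imwrite('pics/c2.png',np.clip(o*1.4,0,255).astype('uint8'))"
```

```text
[0.58798741 0.16688632 0.42997438] 2.2 (array([-0.05,  0.12,  7.5 ]), array([-0.,  0., -0.]))
```

View pics/c2.png

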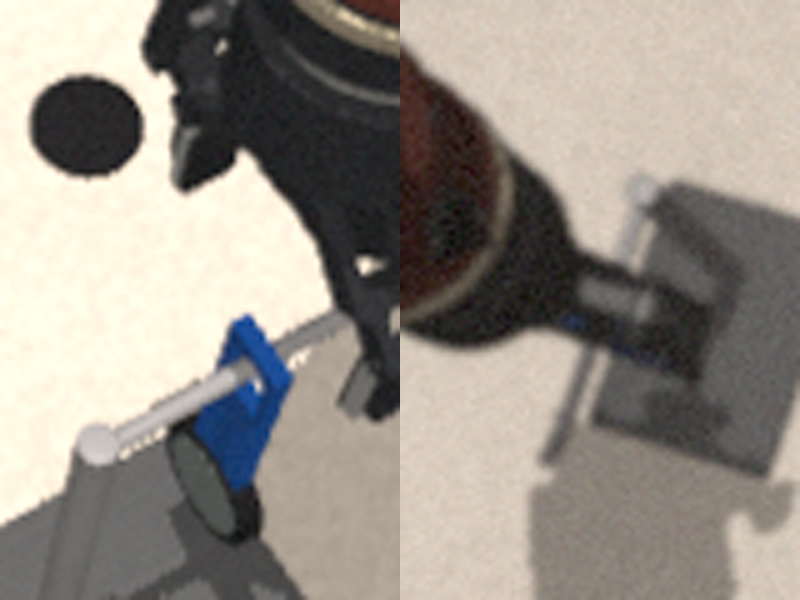

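The open fingers straddle the bar above the loupe in both views: left finger tip at (190,170) and right at (365,395) in the crop, with the loupe handle top at (262,340) between them. I'll descend and grip gently.

Request:
apply_moves([
  [0, 0.1, 2, 0, 0, 0],
  [0, 0.1, 4, 0, 0, 0],
  [0, 0.1, 6, 0, 0, 0],
  [0, 0.1, 7.5, 0, 0, 0],
  [0, 0.1, 7.5, 0, 0, 0],
  [0, 0.1, 7.5, 0, 0, 0],
])

```text
time_s: 2.9
eef_pos: [0.5886, 0.1685, 0.3553]
ee_rot: [3.141, 0.0, 2.824]
force: [0.5, -0.0, 0.7]
gripper_width: 0.0855
grasp_force: 0.0
```

Request:
apply_moves([
  [0, 0, 0, 0, 0, 0],
  [0, 0, 0, 0, 0, 0],
  [0, 0, 0, 0, 0, 0],
  [0, 0, 0, 0, 0, 0],
  [0, 0, 0, 0, 0, 0],
  [0, 0, 0, 0, 0, 0],
  [0, 0, 0, 0, 0, 0],
  [0, 0, 0, 0, 0, 0],
  [0, 0, 0, 0, 0, 0],
  [0, 0, 0, 0, 0, 0],
], fingers=1, force=20)

```text
time_s: 3.9
eef_pos: [0.5887, 0.1689, 0.3551]
ee_rot: [3.141, 0.001, 2.824]
force: [0.2, -0.1, 5.8]
gripper_width: 0.0273
grasp_force: 23.3
```

Request:
apply_moves([
  [0, 0, -0.1, 0, 0, 0],
  [-0.5, 0, -0.1, 0, 0, 0],
  [-1, 0, -0.1, 0, 0, 0],
  [-1.5, 0, -0.1, 0, 0, 0],
  [-2, 0, -0.1, 0, 0, 0],
  [-2.5, 0, -0.1, 0, 0, 0],
  [-3, 0, -0.1, 0, 0, 0],
  [-3.5, 0, -0.1, 0, 0, 0],
  [-4, 0, -0.1, 0, 0, 0],
  [-4.4, 0, -0.1, 0, 0, 0],
  [-4.4, 0, -0.1, 0, 0, 0],
  [-4.4, 0, -0.1, 0, 0, 0],
  [-4.4, 0, -0.1, 0, 0, 0],
  [-4.4, 0, -0.1, 0, 0, 0],
])

```text
time_s: 5.3
eef_pos: [0.6303, 0.1553, 0.3558]
ee_rot: [3.142, -0.0, 2.825]
force: [0.6, 0.1, -0.3]
gripper_width: 0.0276
grasp_force: 22.8
```

Request:
apply_moves([
  [0, 0, 0, 0, 0, 0],
  [0, 0, 0, 0, 0, 0],
  [0, 0, 0, 0, 0, 0],
  [0, 0, 0, 0, 0, 0],
  [0, 0, 0, 0, 0, 0],
  [0, 0, 0, 0, 0, 0],
  [0, 0, 0, 0, 0, 0],
  [0, 0, 0, 0, 0, 0],
  [0, 0, -2, 0, 0, 0],
  [0, 0, -4, 0, 0, 0],
  [0, 0, -6, 0, 0, 0],
  [0, 0, -8, 0, 0, 0],
  [0, 0, -8, 0, 0, 0],
  [0, 0, -8, 0, 0, 0],
], fingers=-1)

```text
time_s: 6.7
eef_pos: [0.6305, 0.1551, 0.4356]
ee_rot: [3.141, 0.0, 2.824]
force: [-0.1, -0.9, -0.2]
gripper_width: 0.0851
grasp_force: 0.0
```

```bash
python3 -c "
from h import *
import cv2
print('to above magnifier',totool([.583,-.202,.40],np.radians(-155)))
o=cv2.resize(bot.camera('scene')[160:280,270:390],None,fx=5,fy=5,interpolation=cv2.INTER_CUBIC)
cv2.imwrite('pics/c3.png',np.clip(o*1.3,0,255).astype('uint8'))
for s in (.02,.032,.065): print(s,(proj('scene',bar(s,.226))-[270,160])*5)"
```

```text
to above magnifier (array([ -6.63, -35.41,   3.56]), array([  0. ,   0. , -43.2]))
0.02 [248. 407.]
0.032 [278.  390.5]
0.065 [359.5 345.5]
```

View pics/c3.png

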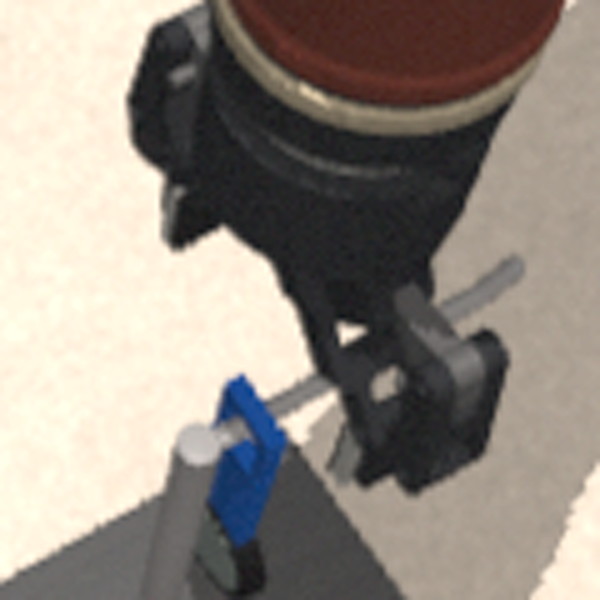

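The loupe still hangs on the bar close to the post: handle top at crop (257,408), which is about 22 mm from the axis. Next, the magnifier.

Request:
apply_moves([
  [-6.6, -35.4, 0, 0, 0, -43.2],
  [-6.6, -35.4, 0, 0, 0, -43.2],
  [-6.6, -35.4, 0, 0, 0, -43.2],
  [-6.6, -35.4, 0, 0, 0, -43.2],
  [-6.6, -35.4, 0, 0, 0, -43.2],
  [-6.6, -35.4, 0, 0, 0, -43.2],
  [-6.6, -35.4, 0, 0, 0, -43.2],
  [-6.6, -35.4, 0, 0, 0, -43.2],
  [-6.6, -35.4, 3.5, 0, 0, -43.2],
  [-6.6, -35.4, 3.5, 0, 0, -43.2],
  [-6.6, -35.4, 3.5, 0, 0, -43.2],
  [-6.6, -35.4, 3.5, 0, 0, -43.2],
])

```text
time_s: 7.95
eef_pos: [0.583, -0.2012, 0.4017]
ee_rot: [-3.141, 0.001, -2.704]
force: [0.3, 0.4, 0.4]
gripper_width: 0.0854
grasp_force: 0.0
```

```bash
python3 -c "
from h import *
import cv2
print(totool([.583,-.202,.29],np.radians(-155)))
o=cv2.resize(bot.camera('scene')[90:210,135:275],None,fx=5,fy=5,interpolation=cv2.INTER_CUBIC)
cv2.imwrite('pics/c4.png',np.clip(o*1.3,0,255).astype('uint8'))
print((proj('scene',[.583,-.202,.17])-[135,90])*5)"
```

```text
(array([ 0.04, -0.07, 11.17]), array([-0. ,  0. ,  0.1]))
[299. 206.]
```

View pics/c4.png

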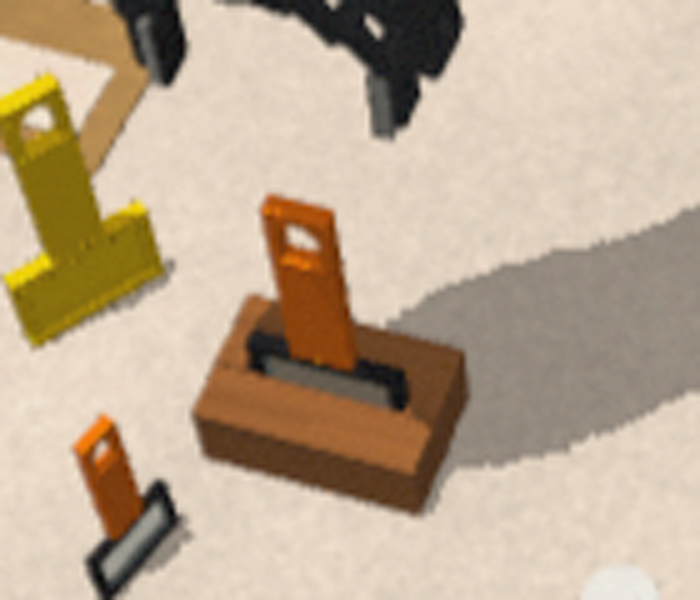

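The predicted magnifier top (299,206) matches the orange handle top (298,203), and the open fingers are centred above it. I'll descend and grip.

Request:
apply_moves([
  [0, -0.1, 3, 0, 0, 0],
  [0, -0.1, 6, 0, 0, 0],
  [0, -0.1, 8, 0, 0, 0],
  [0, -0.1, 10, 0, 0, 0],
  [0, -0.1, 11.2, 0, 0, 0],
  [0, -0.1, 11.2, 0, 0, 0],
  [0, -0.1, 11.2, 0, 0, 0],
])

```text
time_s: 8.7
eef_pos: [0.5836, -0.2026, 0.2897]
ee_rot: [-3.141, 0.001, -2.704]
force: [-0.1, -0.2, -0.1]
gripper_width: 0.0856
grasp_force: 0.0
```

Request:
apply_moves([
  [0, 0, 0, 0, 0, 0],
  [0, 0, 0, 0, 0, 0],
  [0, 0, 0, 0, 0, 0],
  [0, 0, 0, 0, 0, 0],
  [0, 0, 0, 0, 0, 0],
  [0, 0, 0, 0, 0, 0],
  [0, 0, 0, 0, 0, 0],
  [0, 0, 0, 0, 0, 0],
  [0, 0, 0, 0, 0, 0],
  [0, 0, 0, 0, 0, 0],
], fingers=1, force=40)

```text
time_s: 9.7
eef_pos: [0.5833, -0.2028, 0.2891]
ee_rot: [-3.141, 0.0, -2.705]
force: [-0.3, 0.2, 5.4]
gripper_width: 0.0294
grasp_force: 42.3
```

Request:
apply_moves([
  [0, 0, -1, 0, 0, 0],
  [0, 0, -2, 0, 0, 0],
  [0, 0, -3, 0, 0, 0],
  [0, 0, -4, 0, 0, 0],
  [0, 0, -6, 0, 0, 0],
  [0, 0, -8, 0, 0, 0],
  [0, 0, -10, 0, 0, 0],
  [0, 0, -10, 0, 0, 0],
  [0, 0, -10, 0, 0, 0],
])

```text
time_s: 10.6
eef_pos: [0.5831, -0.2027, 0.389]
ee_rot: [-3.141, 0.0, -2.705]
force: [0.5, 0.4, -1.1]
gripper_width: 0.0294
grasp_force: 41.7
```

```bash
python3 -c "
from h import *
print(totool(bar(.185,.389),YH))"
```

```text
(array([-7.460e+00,  4.157e+01, -2.000e-02]), array([-0. ,  0. , 43.3]))
```

Request:
apply_moves([
  [-1.5, 8, 0, 0, 0, 8],
  [-1.5, 8, 0, 0, 0, 8],
  [-3, 16, 0, 0, 0, 16],
  [-3, 16, 0, 0, 0, 16],
  [-4.5, 24, 0, 0, 0, 24],
  [-4.5, 24, 0, 0, 0, 24],
  [-6, 32, 0, 0, 0, 32],
  [-6, 32, 0, 0, 0, 32],
  [-7.5, 41.6, 0, 0, 0, 43.3],
  [-7.5, 41.6, 0, 0, 0, 43.3],
  [-7.5, 41.6, 0, 0, 0, 43.3],
  [-7.5, 41.6, 0, 0, 0, 43.3],
  [-7.5, 41.6, 0, 0, 0, 43.3],
  [-7.5, 41.6, 0, 0, 0, 43.3],
])

```text
time_s: 12.0
eef_pos: [0.4754, 0.2049, 0.3884]
ee_rot: [-3.141, -0.0, 2.821]
force: [-0.8, 0.2, -0.9]
gripper_width: 0.0295
grasp_force: 41.6
```

```bash
python3 -c "
from h import *
print(totool(bar(.185,.358),YH))"
```

```text
(array([0.07, 0.05, 3.04]), array([-0. , -0. , -0.1]))
```

Request:
apply_moves([
  [0, 0, 1, 0, 0, 0],
  [0, 0, 2, 0, 0, 0],
  [0, 0, 3, 0, 0, 0],
  [0, 0, 3, 0, 0, 0],
  [0, 0, 3, 0, 0, 0],
])

```text
time_s: 12.5
eef_pos: [0.475, 0.2059, 0.3583]
ee_rot: [-3.141, -0.001, 2.822]
force: [0.3, 0.2, -1.5]
gripper_width: 0.0291
grasp_force: 41.6
```

```bash
python3 -c "
from h import *
import cv2
s=bot.camera('scene');t=bot.camera('top')
print(bot.state()['eef_pos'])
a=cv2.resize(s[150:270,300:420],None,fx=5,fy=5,interpolation=cv2.INTER_CUBIC)
b=cv2.resize(t[150:270,130:170],None,fx=5,fy=5,interpolation=cv2.INTER_CUBIC)
cv2.imwrite('pics/c5.png',np.clip(np.hstack([a,b])*1.3,0,255).astype('uint8'))
e=bot.state()['eef_pos']-[0,0,.139]
w=np.array([-U[1],U[0]])
f=lambda X:((proj('scene',X)-[300,150])*5).round().tolist()
print('eye',f(e),'top',f(e+[0,0,.02]),'top L/R',f([*(e[:2]+w*.015),e[2]+.02]),f([*(e[:2]-w*.015),e[2]+.02]),'post',f([*P,.223]),'tip',f(bar(.13,.223)))"
```

```text
[0.47525249 0.20605447 0.35893915]
eye [486.0, 250.0] top [502.0, 222.0] top L/R [474.0, 190.0] [530.0, 255.0] post [47.0, 488.0] tip [362.0, 314.0]
```

View pics/c5.png

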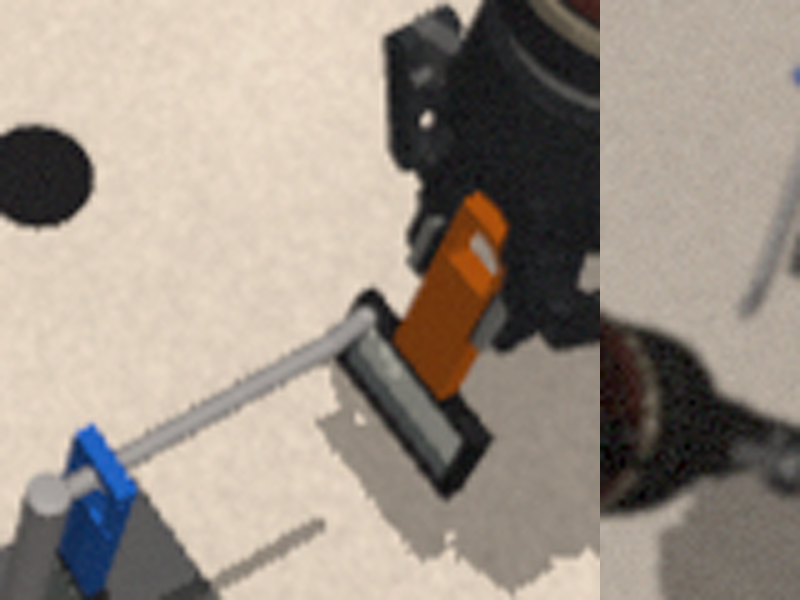

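The slot shows at crop (484,254) against a predicted (486,250), and the tip at (365,317) against (362,314). That agreement is good to about 1.5 mm, so I'll thread the slot over the tip slowly.

```bash
python3 -c "
from h import *
print(totool(bar(.13,.358),YH),totool(bar(.075,.358),YH))"
```

```text
(array([-5.48, -0.06,  0.1 ]), array([0., 0., 0.])) (array([-10.98,  -0.06,   0.1 ]), array([0., 0., 0.]))
```

Request:
apply_moves([
  [-1, 0, 0.1, 0, 0, 0],
  [-2, 0, 0.1, 0, 0, 0],
  [-3, 0, 0.1, 0, 0, 0],
  [-3.5, 0, 0.1, 0, 0, 0],
  [-4, 0, 0.1, 0, 0, 0],
  [-4.5, 0, 0.1, 0, 0, 0],
  [-5, 0, 0.1, 0, 0, 0],
  [-5.5, 0, 0.1, 0, 0, 0],
  [-5.5, 0, 0.1, 0, 0, 0],
  [-5.5, 0, 0.1, 0, 0, 0],
])

```text
time_s: 13.6
eef_pos: [0.5273, 0.1888, 0.3577]
ee_rot: [-3.142, -0.0, 2.823]
force: [1.0, -0.8, -0.5]
gripper_width: 0.0295
grasp_force: 41.7
```

Request:
apply_moves([
  [-0.5, 0, 0, 0, 0, 0],
  [-1, 0, 0, 0, 0, 0],
  [-1.5, 0, 0, 0, 0, 0],
  [-2, 0, 0, 0, 0, 0],
  [-2.5, 0, 0, 0, 0, 0],
  [-3, 0, 0, 0, 0, 0],
  [-3.5, 0, 0, 0, 0, 0],
  [-4, 0, 0, 0, 0, 0],
  [-4.5, 0, 0, 0, 0, 0],
  [-5, 0, 0, 0, 0, 0],
  [-5.5, 0, 0, 0, 0, 0],
  [-5.5, 0, 0, 0, 0, 0],
  [-5.5, 0, 0, 0, 0, 0],
])

```text
time_s: 14.9
eef_pos: [0.5796, 0.1715, 0.3576]
ee_rot: [-3.142, -0.0, 2.823]
force: [-0.0, 0.6, -2.5]
gripper_width: 0.0297
grasp_force: 41.7
```

Request:
apply_moves([
  [0, 0, 0.3, 0, 0, 0],
  [0, 0, 0.6, 0, 0, 0],
  [0, 0, 0.9, 0, 0, 0],
  [0, 0, 1.1, 0, 0, 0],
  [0, 0, 1.2, 0, 0, 0],
  [0, 0, 1.2, 0, 0, 0],
  [0, 0, 1.2, 0, 0, 0],
])

```text
time_s: 15.6
eef_pos: [0.5796, 0.1715, 0.3458]
ee_rot: [3.142, 0.0, 2.823]
force: [-0.6, -0.5, -0.8]
gripper_width: 0.0294
grasp_force: 41.7
```

```bash
python3 -c "
from h import *
import cv2
print(bot.state()['eef_pos'],bot.state()['force'])
a=cv2.resize(bot.camera('scene')[170:290,270:390],None,fx=5,fy=5,interpolation=cv2.INTER_CUBIC)
cv2.imwrite('pics/c6.png',np.clip(a*1.4,0,255).astype('uint8'))"
```

```text
[0.57959692 0.17152397 0.34578718] [-0.6394662  -0.46223727 -0.81359018]
```

View pics/c6.png

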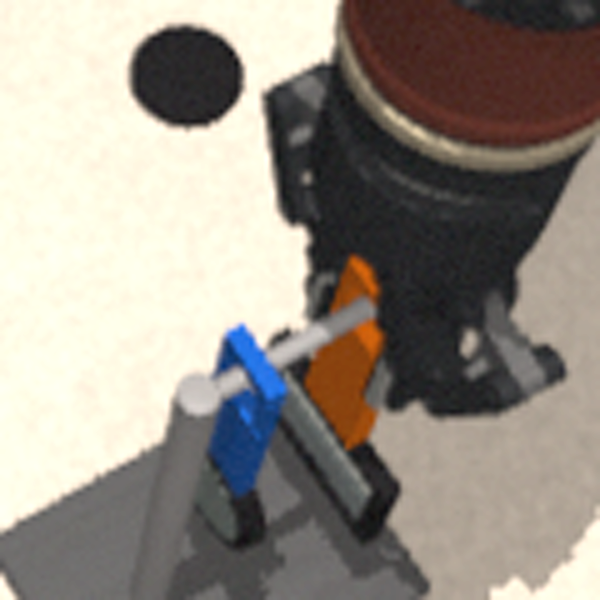

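The bar enters the magnifier's slot at crop (365,315), with the loupe behind it near the post. I'll lower until the bar takes the weight.

Request:
apply_moves([
  [0, 0, 0.1, 0, 0, 0],
  [0, 0, 0.1, 0, 0, 0],
  [0, 0, 0.1, 0, 0, 0],
])

```text
time_s: 15.95
eef_pos: [0.5796, 0.1715, 0.3449]
ee_rot: [3.141, 0.0, 2.823]
force: [0.3, -0.4, 0.6]
gripper_width: 0.0297
grasp_force: 42.0
```

Request:
apply_moves([
  [0, 0, 0.1, 0, 0, 0],
  [0, 0, 0.1, 0, 0, 0],
  [0, 0, 0.1, 0, 0, 0],
])

```text
time_s: 16.25
eef_pos: [0.5797, 0.1715, 0.3447]
ee_rot: [3.141, 0.001, 2.823]
force: [-3.4, -1.3, 7.8]
gripper_width: 0.0293
grasp_force: 42.8
```

Contact: the bar is carrying it. I'll release in two stages and then retreat straight up.

Request:
apply_moves([
  [0, 0, 0, 0, 0, 0],
  [0, 0, 0, 0, 0, 0],
  [0, 0, 0, 0, 0, 0],
  [0, 0, 0, 0, 0, 0],
  [0, 0, 0, 0, 0, 0],
  [0, 0, 0, 0, 0, 0],
], fingers=0.1)

```text
time_s: 16.85
eef_pos: [0.5796, 0.1715, 0.3436]
ee_rot: [-3.142, -0.0, 2.823]
force: [0.1, 0.1, 0.5]
gripper_width: 0.0381
grasp_force: 0.0
```

Request:
apply_moves([
  [0, 0, 0, 0, 0, 0],
  [0, 0, 0, 0, 0, 0],
  [0, 0, 0, 0, 0, 0],
  [0, 0, 0, 0, 0, 0],
  [0, 0, 0, 0, 0, 0],
  [0, 0, 0, 0, 0, 0],
  [0, 0, 0, 0, 0, 0],
  [0, 0, 0, 0, 0, 0],
  [0, 0, -1, 0, 0, 0],
  [0, 0, -2, 0, 0, 0],
  [0, 0, -4, 0, 0, 0],
  [0, 0, -6, 0, 0, 0],
  [0, 0, -8, 0, 0, 0],
  [0, 0, -10, 0, 0, 0],
  [0, 0, -11, 0, 0, 0],
  [0, 0, -11, 0, 0, 0],
], fingers=-1)

```text
time_s: 18.45
eef_pos: [0.5799, 0.1716, 0.4556]
ee_rot: [3.14, 0.003, 2.823]
force: [-0.3, -0.2, 0.4]
gripper_width: 0.0852
grasp_force: 0.0
```

Request:
apply_moves([
  [4, 0, 0, 0, 0, 0],
  [8, 0, 0, 0, 0, 0],
  [12, 0, 0, 0, 0, 0],
  [16, 0, 0, 0, 0, 0],
  [20, 0, 0, 0, 0, 0],
  [20, 0, 0, 0, 0, 0],
  [20, 0, 0, 0, 0, 0],
  [20, 0, 0, 0, 0, 0],
  [20, 0, 0, 0, 0, 0],
  [20, 0, 0, 0, 0, 0],
  [20, 0, 0, 0, 0, 0],
  [20, 0, 0, 0, 0, 0],
  [20, 0, 0, 0, 0, 0],
  [20, 0, 0, 0, 0, 0],
  [20, 0, 0, 0, 0, 0],
  [20, 0, 0, 0, 0, 0],
])

```text
time_s: 20.05
eef_pos: [0.3896, 0.2342, 0.4537]
ee_rot: [3.142, 0.0, 2.823]
force: [0.6, 0.1, 0.2]
gripper_width: 0.0855
grasp_force: 0.0
```

```bash
python3 -c "
from h import *
import cv2
a=cv2.resize(bot.camera('scene')[170:290,270:390],None,fx=5,fy=5,interpolation=cv2.INTER_CUBIC)
cv2.imwrite('pics/c7.png',np.clip(a*1.3,0,255).astype('uint8'))
x=bot.camera('scene').astype(int)
for k in range(20): y=bot.camera('scene').astype(int)
print(np.abs(x-y)[170:290,290:380].mean(),np.abs(x-y)[300:380,0:90].mean())
for s in(.022,.076): print(s,(proj('scene',bar(s,.226))-[270,170])*5)"
```

```text
1.0554320987654322 0.9956944444444444
0.022 [253. 354.]
0.076 [386.  280.5]
```

View pics/c7.png

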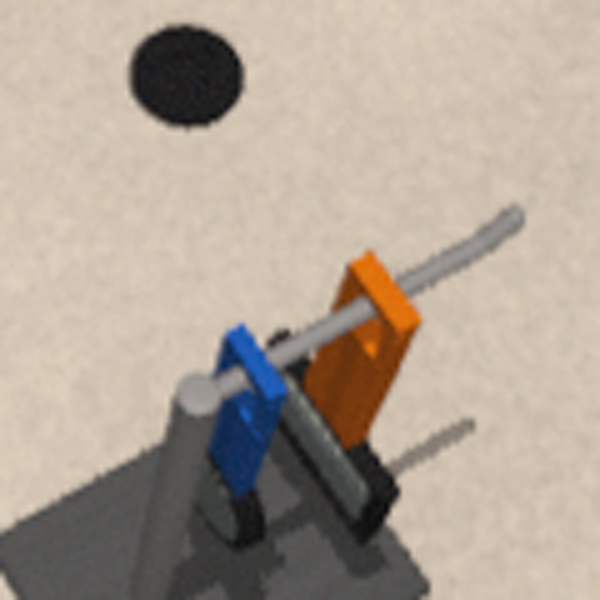

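Both hang straight and still on the bar: the loupe at crop (257,362), about 22 mm from the post axis, and the magnifier at (387,290), about 76 mm out. The frame difference is at noise level.

```bash
python3 -c "
from cell import bot
print(bot.sign_off())"
```

```text
the job is handed in; nothing more can be done
None
```

The job is handed in: the loupe is slid back to about 22 mm from the post axis, and the magnifier hangs in front of it at about 76 mm, both straight and still and let go; the hand-in returned no verdict.

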